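# Refit the intake screen of the desktop dust extractor

### The arm

A 6-joint arm with a two-finger parallel gripper is mounted at the origin on a cart in front of the work surface, level with it; the furniture and walls round the work are solid. World frame = base frame: x ahead of the robot, y to its left, z up, the work surface at z = 0. Lengths are in mm, angles in rad, forces in N, time in s.
With the tool pointing down it reaches from about 275 to 1000 mm from the base axis. Payload 8.4 kg.
Tool frame: the origin (TCP) lies on the centre line of the jaws, within the pads' length; the fingertips stand 22 mm ahead of it and the grasp point (between the pads) lies 3 mm ahead of it; z points along the fingers, x is the direction in which the jaws open and shut, and the axes are right-handed (so a half turn about z gives the same grasp; the last joint's range is limited). The gripper opens to 85 mm and grips with 20 to 120 N. Pads are 22 mm wide; open, the fingers measure 114 mm over their backs; the gripper's body (76 mm by 85 mm) begins 54 mm behind the grasp point. The pads swing forward as they close: fully open they stand 13 mm farther back than shut.
Start: joints at [1.12, 0.353, 1.633, -0, 1.155, -0.002], TCP at [271.177, 563.108, 253.281] pointing down, gripper open.
Joint ranges: [-2.63, 2.63], [-0.92, 2.1], [0.06, 2.66], [-1.3, 4.44], [0, 2.69], [-3.02, 3.02]. Speed limits (rad/s): [2.22, 2.22, 2.79, 3.14, 3.14, 3.14].

### API

Orientations are given as [roll, pitch, yaw] about the fixed x, y, z axes, in that order (R = Rz(yaw) Ry(pitch) Rx(roll)).
In Python, from rig import status, viewer, job gives the robot as it stands.
- The arm moves only by the tool send_rows, never from a script. Its argument "plan" is a list of rows, each a list of 3 entries, a list of its own where there are three numbers: the shift along the tool's x, y, z in m, then the turn, a rotation vector about the tool's x, y, z in rad, then the opening, from -1 (shut) to 1 (fully open). In form: [[[x, y, z], [rx, ry, rz], jaw], ...]. A call has exactly 5 rows; each row is the pose to reach, as a shift and turn from the pose measured when the call began, along the tool's axes at that moment; what a row does not reach only later rows make up. A row lasts 1/12 s, in which the tool goes at most 41.7 mm and 7.16 degrees, less where a joint would pass 70% of its speed; a pose out of reach is approached as far as the arm can. A call with a gripper value outside its range is refused whole. The fingers move at their own pace and stop on an object; "squeeze" is the grip in N (left out, the last holds). Time passes only in rows, so rows that repeat a pose let the fingers close, or fill a call up. It gives the time, the measured TCP pose, the force and the opening at its end, in the units of the state.
- status.sense(): the state, without advancing time (a new reading comes with each control period).
- viewer.grab_frame(name): name is "side" or "top" or "wrist"; returns the picture (400x640x3 uint8, red, green, blue); there is no depth.
- viewer.camera_params(name): a dict with "intrinsics" (3x3 intrinsics, pixels), "dist_coeffs" ([k1, k2, p1, p2, k3] as OpenCV has them; the pictures are not rectified), "xyz" and "orientation" of the camera in the world. Camera axes: x right, y down, z forward; pixel columns grow to the right and rows downward; lengths in mm; the calibration is good to about 2 mm. A picture is of the moment at which its call begins: read the wrist's pose just before it. camera_params takes no time and is no camera call; for the wrist camera it gives the pose at the moment of the call.
- job.sign_off(): hands the job in, once; it reports no verdict.
Trained networks look in the newest picture that a camera, given by its name, has taken for a name from the list of things; names that differ only in an ending like _2 or _b are one class to them, and where a whole thing is asked for, a point or a joint stands for the part that bears it (a point fixed in the world has none). Each returns a list of dicts, best first, with "p" (0 to 1); they miss things now and then, are a little off and sometimes report something else, mostly with a low value. They report only what shows in the picture. A call takes as long as a camera call.
- viewer.cut_out(label, camera): "mask" (400x640 bool, what is visible of it) and "extent" ([left, top, width, height] in pixels, round what is visible of it).
The state is a dict: "clock": time; "qpos": joint angles; "qvel": joint speeds; "joint_efforts": joint torques, N m; "eef_pos": TCP position; "tcp_rot": TCP orientation; "contact_force": force on the tool from outside, world axes, zero at the start; "wrist_torque": the same for the moment, N m; "opening": opening from 0.0 (shut) to 1.0 (fully open).
Only numpy, scipy, OpenCV 4.12 (cv2) and the standard library are available. Lean on these libraries where they do the work, as an engineer would, in place of code of your own. Each camera call takes 0.05 s, during which the arm holds its last target.

### The job

Stop the dust extractor by pressing its treadle switch right down to the stop and letting it come up again. Then pick up the slotted intake screen by its pull and refit it: tuck its rear edge under the hinged steel apron without lifting the apron, slide it home, and press it flat down onto the sprung seal behind the front kerb. Finish still holding the screen pressed down, so that I can turn the two corner buttons, and leave the other things where they stand.

Things in the scene. Friction and masses are not known exactly. Their poses are not given: they have to be found in the camera images.
- screen: Intake screen: bare aluminium slotted sheet, 120 mm (x) by 140 mm (y), 4 mm thick, about 0.18 kg, lying flat on the desk on one side of the extractor, with a grey pull on top. Origin on its underside below the sheet's middle; x points to its rear edge (the one to tuck), z up.
- screen_pull (a point): Point in the screen's pull, 26 mm above the sheet's underside and 12 mm below the pull's top. The pull is a grey ribbed block, 10 mm thick (x), 50 mm long (y), standing 34 mm above the sheet, 12 mm nearer the front edge than the sheet's middle. Axes as screen.
- screen_mid (a point): Centre of the screen's sheet, half-way through its 4 mm thickness. Axes as screen.
- screen_rear (a point): Middle of the screen's rear edge, 60 mm in +x from screen_mid. Axes as screen.
- extractor: Desktop dust extractor, fixed: low white box, 230 mm (x) by 190 mm (y), flat deck 70 mm above the desk with a suction opening, fan hump behind it 92 mm high. Origin under its centre on the desk; x points to its rear (the screen slides in along +x). A steel turn-button, up to 14 mm above the deck, sits outside each rail at the front corners.
- intake_home (a point): Where screen_mid lies when the screen is home and pressed down; fixed to the extractor, 72 mm above its origin and 31 mm in -x of it; axes as extractor. From here: front kerb, 5 mm high, inner face at x = -63 mm; side rails, 9 mm high, inner faces at y = +-74.5 mm; stop under the apron, 12 mm high, at x = +63 mm. So the screen has 3 mm of play each way in x, 4.5 mm in y.
- apron_edge (a point): Middle of the underside of the apron's free front edge. The apron is a thin steel flap, 146 mm wide, hinged on the fan hump and lapping over the rear of the deck. At rest the edge is 14 mm above the deck, 39 mm in +x of intake_home; gap between it and the raised seal 9 mm. The screen when home reaches about 22 mm under it.
- seal (a joint): How far the black rubber seal frame round the opening is pressed down, in m: 0 up (top 5 mm above the deck, level with the kerb's top), 0.005 at its stop (level with the deck). It carries the screen's weight almost without sinking; takes about 4 N to start and 11 N to reach the stop.
- treadle_pad (a point): Point to press on the treadle switch: middle of its ribbed top, 80 mm from its hinge, about 54 mm above the desk when up, 38 mm when down. The switch, fixed, has a dark steel base 120 mm (x) by 86 mm (y) and a grey 72 mm wide treadle hinged at the far end (+x), near end raised. It stands across the extractor from the screen.
- apron (a joint): Angle of the apron in rad: 0 at rest on its stop, growing as its front edge is lifted (55 mm from the hinge). A weak spring of about 1 N at the edge holds it down.
- treadle (a joint): Angle of the treadle switch in rad: 0 up, 0.20 fully down on its stop. It springs back; pushed at treadle_pad it takes about 5 N to start and 8 N to reach the stop.
- jaw_block: Practice jaw block, pink base with six teeth, 22 x 58 x 29 mm, origin under its centre. Leave it.
- bur_block: White block with upright burs, 30 x 62 x 34 mm, origin under its centre. Leave it.
- dappen: Small waisted glass dish, 32 mm across, 25 mm high, origin under its centre. Leave it.
- bond_bottle: Small dropper bottle, 21 mm across, 58 mm high, origin under its centre. Leave it.
- pot: Small beige silicone pot, 36 mm across, 24 mm high, origin under its centre. Leave it.

How it is judged (in metres and radians):
On the way, in this order (a step that is already met when the one before it is completed fails the run):
1. the treadle is pressed down to its stop (value of joint treadle above 0.17 rad), for 0.2 s.
2. the treadle is up again and the screen's rear edge is tucked under the apron, at least 10 mm past its front edge (value of joint treadle below 0.03 rad and x of screen_rear in the frame of intake_home above 0.049 m and z of screen_rear in the frame of intake_home between -0.004 and 0.014 m and y of screen_rear in the frame of intake_home between -0.02 and 0.02 m and value of joint apron below 0.07 rad), for 0.2 s.
At the end, for the whole second after the job is handed in: Screen within 6 mm (x) and 7 mm (y) of intake_home, turned under 0.1 rad, flat to 0.035 rad, at most 2.5 mm high; fingers press it over 2 N; seal at least 3.5 mm down; screen on extractor over 5 N; apron under 0.07 rad; treadle up; screen at rest (x of screen_mid in the frame of intake_home between -0.006 and 0.006 m and y of screen_mid in the frame of intake_home between -0.007 and 0.007 m and z of screen_mid in the frame of intake_home below 0.0025 m and angle between the x axis of screen_mid and the x axis of intake_home, either way round below 0.1 rad and angle between the z axis of screen_mid and the z axis of intake_home, either way round below 0.035 rad and value of joint seal above 0.0035 m and contact force between screen and extractor above 5 N and contact force between the fingers and screen above 2 N and value of joint apron below 0.07 rad and value of joint treadle below 0.03 rad and linear speed of screen below 0.02 m/s); the arm keeps its last pose, push and grip.
It fails at once if the apron is lifted (more than 0.07 rad, 4 mm at its edge) (value of joint apron above 0.07 rad).
It fails at once if a bystander (jaw block, bur block, dish, dropper bottle, pot) is moved more than 20 mm (distance of any of jaw_block, bur_block, dappen, bond_bottle, pot from where it was at the start of the episode above 0.02 m).
It also fails if it takes over 54 s, if anything falls off the work surface, if the arm or the gripper's body presses on something with over 40 N, if the wrist force passes 120 N, or if a joint passes its speed limit or range.

## Working session

There is one attempt and no reset: what is moved stays moved. The work goes in short steps, Python scripts to look and compute and a tool call to move; the robot and the scene stay as the last step left them, time stands still between calls to the robot, and variables do not carry over. Pictures are saved under pics/ and viewed, and the job is handed in when it is done.

Besides the shell and the picture viewer there is one more tool, called after "Request:" by a JSON object that holds its "api" and its "payload", one argument or row to a line. send_rows: Moves the arm, as the interface text tells. Its arguments: {"type":"object","properties":{"plan":{"type":"array"},"squeeze":{"type":"number"}},"required":["plan"]}

```bash
ls; mkdir -p pics
cat > h.py <<'E'
import numpy as np, cv2
from rig import status, viewer, job
from scipy.spatial.transform import Rotation as Ro
def cam(n):
    c=viewer.camera_params(n); return c
def pose(c):
    o=np.array(c['orientation']); 
    R=Ro.from_euler('xyz',o).as_matrix() if o.shape==(3,) else o
    return R,np.array(c['xyz'],float)
def ray(c,uv,z):
    K=np.array(c['intrinsics'],float);d=np.array(c['dist_coeffs'],float)
    p=cv2.undistortPoints(np.array(uv,float).reshape(-1,1,2),K,d).reshape(-1,2)
    R,t=pose(c); v=np.c_[p,np.ones(len(p))]@R.T
    s=(z-t[2])/v[:,2]; return t+v*s[:,None]
def proj(c,P):
    K=np.array(c['intrinsics'],float);d=np.array(c['dist_coeffs'],float)
    R,t=pose(c); rv=cv2.Rodrigues(R.T)[0]
    return cv2.projectPoints(np.array(P,float).reshape(-1,1,3),rv,-R.T@t,K,d)[0].reshape(-1,2)
def save(im,n): cv2.imwrite('pics/'+n+'.png',im[:,:,::-1])
E
python3 - <<'E'
from h import *
print(status.sense())
for n in ['top','side','wrist']:
    save(viewer.grab_frame(n),n+'0'); print(n,viewer.camera_params(n))
E
```

```text
pics
{'clock': 0.0, 'qpos': array([ 1.11961025e+00,  3.53689594e-01,  1.63416125e+00,  3.86484470e-07,
        1.15516907e+00, -2.39701885e-03]), 'qvel': array([-4.06693715e-05, -8.87140265e-04,  2.20490039e-03, -9.30405405e-04,
       -1.30071339e-03, -4.66958966e-04]), 'joint_efforts': array([ 5.61619905e-03, -6.05250263e+01, -3.42072165e+01,  3.83500719e-04,
        9.26475768e-03,  6.51742630e-05]), 'eef_pos': array([270.97246232, 562.70142232, 252.5241611 ]), 'tcp_rot': array([-3.14158888e+00,  1.42725623e-03,  1.12200712e+00]), 'contact_force': array([ 0.77669594, -0.36236122, -0.14819114]), 'wrist_torque': array([-0.05026776,  0.0521511 , -0.00881895]), 'opening': 1.003804627881835}
top {'intrinsics': array([[377.18164543,   0.        , 320.87557313],
       [  0.        , 377.18164543, 201.55976792],
       [  0.        ,   0.        ,   1.        ]]), 'dist_coeffs': array([-0.05750033,  0.        ,  0.        ,  0.        ,  0.        ]), 'xyz': array([426.05511739,  33.40839607, 962.26606637]), 'orientation': array([-3.01024223,  0.03189433, -1.55693894])}
side {'intrinsics': array([[470.8265879 ,   0.        , 324.38540454],
       [  0.        , 470.8265879 , 204.54452044],
       [  0.        ,   0.        ,   1.        ]]), 'dist_coeffs': array([0.03389757, 0.        , 0.        , 0.        , 0.        ]), 'xyz': array([  336.55377818, -1048.87970564,   565.53251026]), 'orientation': array([-1.97673867, -0.00656302, -0.17968803])}
wrist {'intrinsics': array([[280.11449486,   0.        , 322.02645409],
       [  0.        , 280.11449486, 200.35429101],
       [  0.        ,   0.        ,   1.        ]]), 'dist_coeffs': array([-0.02897901,  0.        ,  0.        ,  0.        ,  0.        ]), 'xyz': array([201.91722461, 596.45124992, 373.61701598]), 'orientation': array([2.83058581e+00, 1.98078067e-04, 1.12150922e+00])}
```

View pics/top0.png

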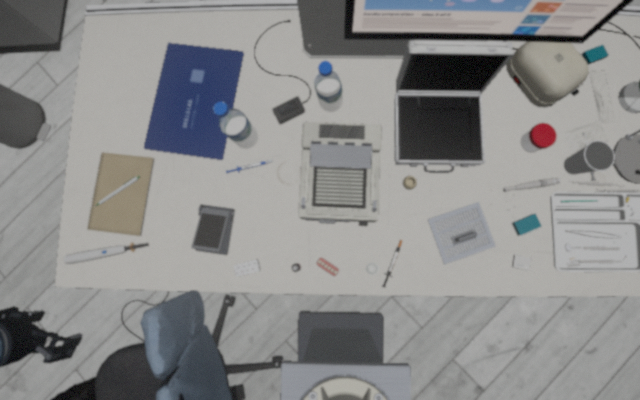

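View pics/side0.png

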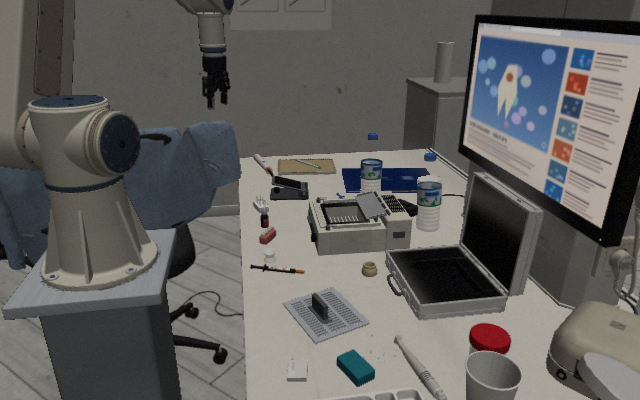

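View pics/wrist0.png

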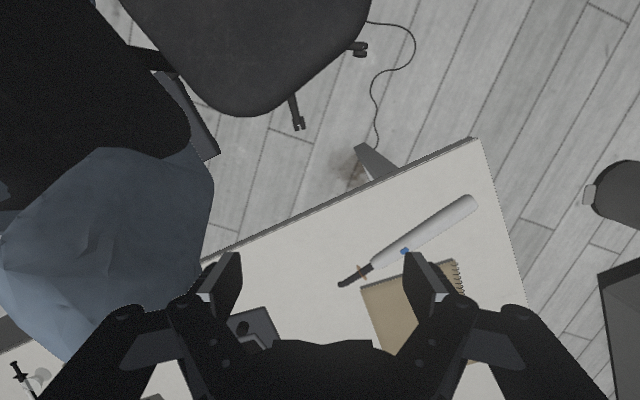

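Top view: treadle switch at (213,230), extractor at (340,172) with its apron at (340,155), screen at (461,234) with its pull at (464,237). Bystanders lie along the front edge. I'll measure with the networks next.

Run:
```python
from h import *
for n in ['top','side']:
    im=viewer.grab_frame(n); c=cam(n)
    vis=im.copy()
    for l in ['screen','screen_pull','extractor','treadle_pad','apron','seal','treadle','jaw_block','bur_block','dappen','bond_bottle','pot']:
        r=viewer.cut_out(l,n)
        for q in r[:1]:
            m=q['mask'].astype(np.uint8)
            cs,_=cv2.findContours(m,cv2.RETR_EXTERNAL,cv2.CHAIN_APPROX_NONE)
            if not cs: continue
            k=max(cs,key=cv2.contourArea); rr=cv2.minAreaRect(k)
            print(n,l,round(q['p'],2),len(r),[int(x) for x in q['extent']],m.sum(),[np.round(x,1) for x in rr])
            np.save(f'pics/{n}_{l}.npy',m)
    b=im[100:300,180:540] if n=='top' else im[150:380,220:520]
    b=cv2.resize(b,None,fx=2.2,fy=2.2,interpolation=cv2.INTER_CUBIC); save(b,n+'z')
```

```text
top screen 0.94 1 [427, 201, 68, 61] 2649 [array([461. , 232.5]), array([49. , 56.6]), np.float64(71.6)]
top screen_pull 0.83 1 [426, 202, 72, 61] 2624 [array([461.5, 232.6]), array([49.6, 55.4]), np.float64(70.3)]
top extractor 0.92 1 [296, 118, 88, 107] 7892 [array([339.5, 173.3]), array([ 80.9, 101.7]), np.float64(2.4)]
top treadle_pad 0.79 2 [192, 205, 37, 42] 1166 [array([210.1, 229.5]), array([28.6, 44.1]), np.float64(14.0)]
top apron 0.64 1 [306, 140, 67, 30] 1555 [array([340. , 154.3]), array([62.6, 26.2]), np.float64(3.3)]
top seal 0.72 2 [311, 168, 53, 39] 304 [array([322.2, 195.2]), array([53.1, 26.9]), np.float64(48.1)]
top treadle 0.8 1 [192, 207, 38, 46] 1201 [array([210.2, 229.4]), array([28.5, 45.3]), np.float64(14.9)]
top jaw_block 0.47 3 [316, 256, 22, 17] 199 [array([326.6, 265.5]), array([23.2,  9.4]), np.float64(31.0)]
top bur_block 0.72 4 [298, 120, 81, 106] 7842 [array([339.2, 173.4]), array([ 79.7, 101.6]), np.float64(2.2)]
top dappen 0.46 1 [370, 262, 7, 12] 138 [array([371.8, 268.3]), array([12.7, 12. ]), np.float64(45.0)]
top bond_bottle 0.57 1 [289, 262, 1
[... 743 characters left out ...]
] 260 [array([338.2, 205.7]), array([19.2, 35.8]), np.float64(61.9)]
side treadle 0.8 1 [274, 171, 27, 19] 305 [array([288. , 183.1]), array([33.8,  9.4]), np.float64(12.5)]
side jaw_block 0.46 2 [258, 227, 21, 20] 214 [array([267.4, 235.1]), array([11.9, 20.2]), np.float64(50.2)]
side bur_block 0.41 1 [253, 199, 15, 12] 148 [array([259.7, 205. ]), array([14.7, 12.2]), np.float64(56.3)]
side dappen 0.54 2 [262, 246, 12, 14] 141 [array([269.5, 255. ]), array([14., 11.]), np.float64(90.0)]
side bond_bottle 0.65 2 [260, 206, 11, 21] 158 [array([264.5, 217. ]), array([20.,  9.]), np.float64(90.0)]
side pot 0.77 2 [363, 258, 13, 18] 169 [array([369.5, 269. ]), array([14., 13.]), np.float64(90.0)]
```

View pics/topz.png

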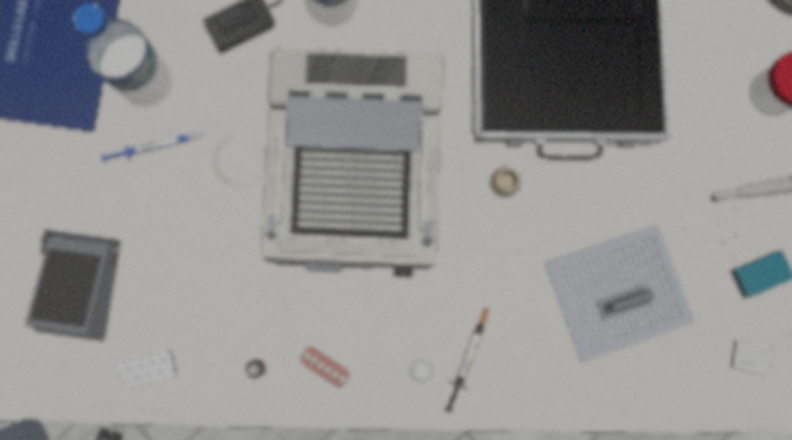

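View pics/sidez.png

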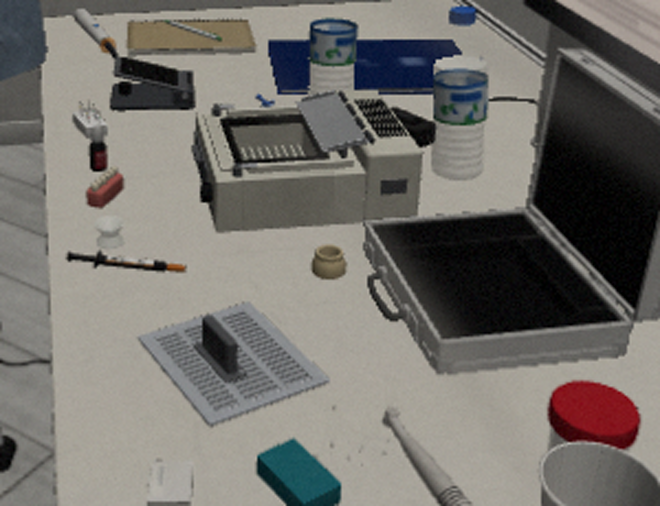

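Run:
```python
from h import *
c=cam('top')
def L(uv,z): print(np.round(ray(c,uv,z)[:,:2],0).tolist())
for l,z in [('screen',4),('extractor',60),('apron',84),('treadle',54)]:
    m=np.load(f'pics/top_{l}.npy'); cs,_=cv2.findContours(m,cv2.RETR_EXTERNAL,cv2.CHAIN_APPROX_NONE)
    k=max(cs,key=cv2.contourArea).reshape(-1,2).astype(float)
    P=ray(c,k,z)[:,:2].astype(np.float32)
    r=cv2.minAreaRect(P);print(l,[np.round(x,1) for x in r],np.round(cv2.boxPoints(r),0).tolist())
for l,uv in [('jaw',(326.6,265.5)),('bur',(248,267)),('dap',(372,268)),('bot',(295,267)),('pot',(409,182.5))]: print(l,end=' ');L([uv],15)
```

```text
screen [array([ 477.4, -290.7]), array([122.1, 145.1]), np.float64(18.5)] [[396.0, -241.0], [442.0, -379.0], [558.0, -340.0], [512.0, -203.0]]
extractor [array([617.6,  20.6]), array([200. , 252.5]), np.float64(87.7)] [[487.0, -74.0], [740.0, -84.0], [748.0, 115.0], [495.0, 126.0]]
apron [array([656.1,  19.3]), array([149.5,  64.2]), np.float64(87.0)] [[620.0, -54.0], [684.0, -57.0], [692.0, 92.0], [628.0, 96.0]]
treadle [array([474.6, 333.7]), array([ 71.4, 108.7]), np.float64(77.4)] [[414.0, 311.0], [520.0, 287.0], [535.0, 357.0], [429.0, 380.0]]
jaw [[391.0, 49.0]]
bur [[384.0, 246.0]]
dap [[386.0, -63.0]]
bot [[386.0, 127.0]]
pot [[602.0, -158.0]]
```

Screen yaw is about +0.32 and extractor yaw about -0.045. The treadle sits at about (475,334) with yaw about -0.21. I'll move the wrist over the treadle for a closer look.

```bash
cat >> h.py <<'E'
def rel(pos,yaw,roll=np.pi,pitch=0.0,pr=True):
    s=status.sense(); R=Ro.from_euler('xyz',s['tcp_rot']); 
    T=Ro.from_euler('xyz',[roll,pitch,yaw])
    d=R.inv().apply(np.array(pos)-s['eef_pos'])/1000; rv=(R.inv()*T).as_rotvec()
    if pr: print('t',round(s['clock'],2),'pos',np.round(s['eef_pos'],1),'rot',np.round(s['tcp_rot'],3),'F',np.round(s['contact_force'],1),'open',round(s['opening'],2),'\n shift',np.round(d,4),'turn',np.round(rv,3),'rows min',round(max(np.linalg.norm(d)*1000/41.7,np.degrees(np.linalg.norm(rv))/7.16),1))
    return d,rv
E
python3 -c "
from h import *
rel((460,335,250),-0.2)"
```

```text
t 1.45 pos [271.2 563.1 253.2] rot [3.142 0.    1.122] F [0.  0.9 0.6] open 1.0 
 shift [-0.1236  0.2691  0.0033] turn [0.    0.    1.322] rows min 10.6
```

Request:
{"api": "send_rows", "payload": {
  "plan": [
    [[-0.025,0.054,0],[0,0,0.12],-1],
    [[-0.05,0.108,0],[0,0,0.24],-1],
    [[-0.075,0.162,0],[0,0,0.36],-1],
    [[-0.1,0.216,0],[0,0,0.48],-1],
    [[-0.1236,0.269,0.0],[0,0,0.6],-1]
  ]
}}

```text
clock: 1.87
eef_pos: [404.6, 400.9, 253.4]
tcp_rot: [-3.142, -0.0, 0.517]
contact_force: [1.3, 0.3, -0.2]
opening: 0.299
```

```bash
python3 -c "
from h import *
rel((460,335,250),-0.2)"
```

```text
t 1.87 pos [404.6 400.9 253.4] rot [-3.142 -0.     0.517] F [ 1.3  0.3 -0.2] open 0.3 
 shift [0.0157 0.0847 0.0034] turn [-0.    -0.     0.717] rows min 5.7
```

Request:
{"api": "send_rows", "payload": {
  "plan": [
    [[0.008,0.042,0.0],[0,0,0.12],-1],
    [[0.016,0.085,0.003],[0,0,0.24],-1],
    [[0.016,0.085,0.003],[0,0,0.36],-1],
    [[0.016,0.085,0.003],[0,0,0.48],-1],
    [[0.016,0.085,0.003],[0,0,0.6],-1]
  ]
}}

```text
clock: 2.28
eef_pos: [461.2, 333.8, 250.5]
tcp_rot: [-3.141, -0.0, -0.092]
contact_force: [-0.3, 1.0, 0.5]
opening: 0.0
```

Run:
```python
from h import *
rel((460,335,250),-0.2)
im=viewer.grab_frame('wrist'); save(im,'w1')
for l in ['treadle','treadle_pad']:
    for r in viewer.cut_out(l,'wrist'): print(l,r['p'],r['extent'])
```

```text
t 2.28 pos [461.2 333.8 250.5] rot [-3.141 -0.    -0.092] F [-0.3  1.   0.5] open 0.0 
 shift [-0.0014 -0.0011  0.0005] turn [-0.    -0.     0.108] rows min 0.9
treadle 0.8 [291.9, 145.1, 86.4, 60.1]
treadle_pad 0.96 [288.2, 143.9, 89.9, 62.5]
```

View pics/w1.png

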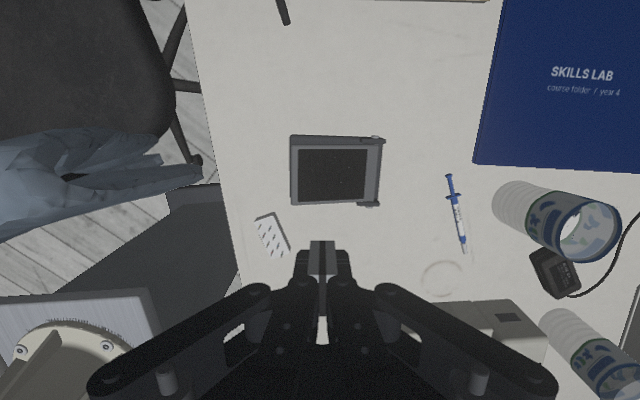

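The wrist view shows the treadle with its black ribbed top centred at about (332,174), its near edge at column 291, and its hinge pins at (377,140) and (367,204).

Run:
```python
from h import *
c=cam('wrist')
print(ray(c,[(332,174.5)],54).round(1), ray(c,[(291,136),(291,203)],58).round(1),ray(c,[(377,140),(367,204)],30).round(1),ray(c,[(300,149),(367,150),(299,202),(365,198)],54).round(1))
ct=cam('top');print(proj(ct,ray(c,[(332,174.5)],54)))
```

```text
[[474.3 341.4  54. ]] [[432.4 388.9  58. ]
 [423.6 312.1  58. ]] [[531.5 373.9  30. ]
 [516.9 293.8  30. ]] [[440.5 373.6  54. ]
 [515.6 366.4  54. ]
 [432.7 311.3  54. ]
 [511.3 309.9  54. ]]
[[207.03547076 229.44769532]]
```

Run:
```python
from h import *
im=cv2.imread('pics/w1.png')[110:240,260:410]
cv2.imwrite('pics/w1z.png',cv2.resize(im,None,fx=5,fy=4.5,interpolation=cv2.INTER_CUBIC))
im=cv2.imread('pics/side0.png')[160:215,250:330]
cv2.imwrite('pics/s0z.png',cv2.resize(im,None,fx=8,fy=8,interpolation=cv2.INTER_CUBIC))
```

```text
(no output)
```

View pics/w1z.png

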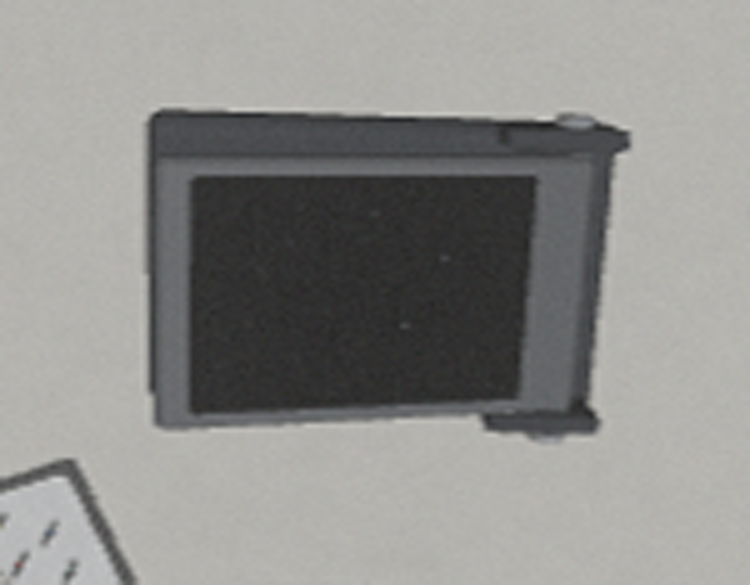

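View pics/s0z.png

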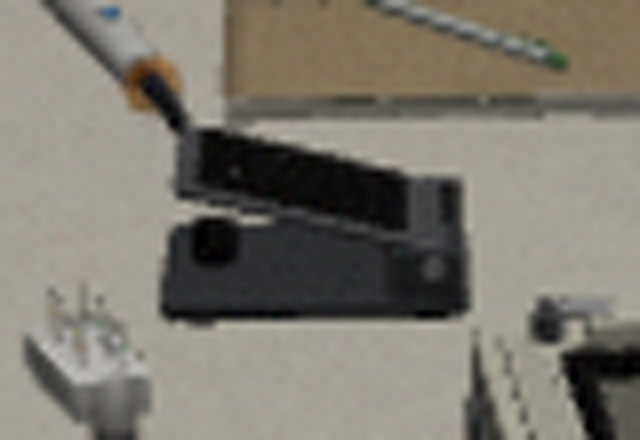

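Run:
```python
from h import *
c=cam('wrist')
c['xyz'],c['orientation']
print(ray(c,[(375,137),(370,207)],25).round(1)); 
print(ray(c,[(298.4,149.6),(298,201.6)],62).round(1),ray(c,[(367.4,149.6),(364,199.3)],46).round(1),ray(c,[(332,175)],54).round(1))
print(ray(c,[(292,145),(293,205)],63).round(1),"near edge")
# side cam consistency
cs=cam('side');print(proj(cs,[[474,341,54],[450,346,58],[430,350,62]]))
```

```text
[[530.1 377.1  25. ]
 [521.4 287.6  25. ]]
[[439.3 374.   62. ]
 [432.5 314.4  62. ]] [[517.2 365.6  46. ]
 [511.2 305.7  46. ]] [[474.2 340.8  54. ]]
[[433.  379.7  63. ]
 [426.4 311.   63. ]] near edge
[[287.32030751 178.95820339]
 [279.49624049 177.64087185]
 [272.96193752 176.35865045]]
```

```bash
python3 -c "
from h import *
rel((452,345,90),-0.12)
rel((452,345,54),-0.12)"
```

```text
t 2.43 pos [460.6 334.8 250.5] rot [-3.141 -0.    -0.08 ] F [-0.6 -0.1  0.2] open 0.0 
 shift [-0.0094 -0.0095  0.1605] turn [-0.   -0.    0.04] rows min 3.9
t 2.43 pos [460.6 334.8 250.5] rot [-3.141 -0.    -0.08 ] F [-0.6 -0.1  0.2] open 0.0 
 shift [-0.0094 -0.0095  0.1965] turn [-0.   -0.    0.04] rows min 4.7
```

Request:
{"api": "send_rows", "payload": {
  "plan": [
    [[-0.005,-0.005,0.04],[0,0,0.04],-1],
    [[-0.009,-0.009,0.08],[0,0,0.04],-1],
    [[-0.009,-0.009,0.12],[0,0,0.04],-1],
    [[-0.009,-0.009,0.155],[0,0,0.04],-1],
    [[-0.009,-0.009,0.165],[0,0,0.04],-1]
  ]
}}

```text
clock: 2.85
eef_pos: [449.5, 342.9, 80.8]
tcp_rot: [3.137, 0.005, -0.115]
contact_force: [-1.1, -0.7, -0.3]
opening: 0.0
```

Request:
{"api": "send_rows", "payload": {
  "plan": [
    [[0,0,0.008],[0,0,0],-1],
    [[0,0,0.014],[0,0,0],-1],
    [[0,0,0.018],[0,0,0],-1],
    [[0,0,0.021],[0,0,0],-1],
    [[0,0,0.022],[0,0,0],-1]
  ]
}}

```text
clock: 3.27
eef_pos: [449.6, 343.5, 60.4]
tcp_rot: [3.138, 0.004, -0.114]
contact_force: [-5.6, -1.0, 8.0]
opening: 0.002
```

Request:
{"api": "send_rows", "payload": {
  "plan": [
    [[0,0,0.003],[0,0,0],-1],
    [[0,0,0.005],[0,0,0],-1],
    [[0,0,0.005],[0,0,0],-1],
    [[0,0,0.005],[0,0,0],-1],
    [[0,0,0.005],[0,0,0],-1]
  ]
}}

```text
clock: 3.68
eef_pos: [449.8, 343.8, 59.1]
tcp_rot: [3.139, 0.004, -0.113]
contact_force: [-10.3, -5.5, 28.2]
opening: 0.001
```

Run:
```python
from h import *
im=viewer.grab_frame('side')[150:220,240:340]; save(cv2.resize(im,None,fx=7,fy=7,interpolation=cv2.INTER_CUBIC),'s2')
viewer.grab_frame('top');viewer.grab_frame('top')
rel((450,344,250),-0.2)
```

```text
t 3.83 pos [449.7 343.8  59.1] rot [ 3.139  0.004 -0.113] F [-10.9  -6.   28.7] open 0.0 
 shift [-0.0005  0.0003 -0.1909] turn [0.003 0.004 0.087] rows min 4.6
```

View pics/s2.png

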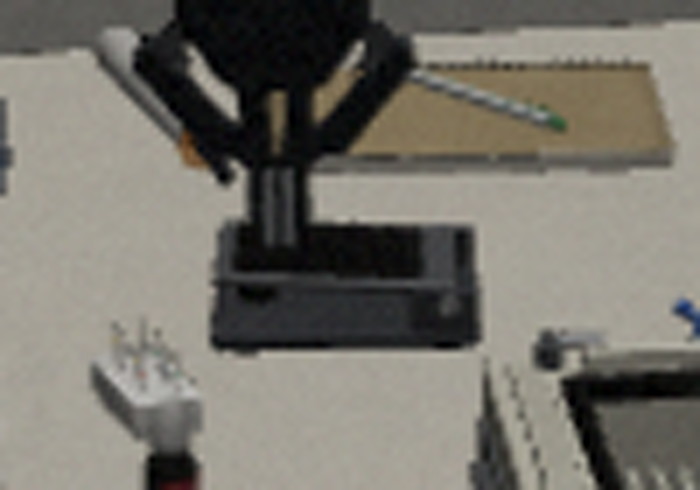

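The treadle lies flat on its base at 28 N, so it's on the stop. I'll lift off and move over the extractor to measure it.

Request:
{"api": "send_rows", "payload": {
  "plan": [
    [[0,0,-0.04],[0,0,0],-1],
    [[0,0,-0.08],[0,0,0],-1],
    [[0.02,0.03,-0.12],[0,0,0],-1],
    [[0.04,0.06,-0.15],[0,0,0],-1],
    [[0.06,0.09,-0.18],[0,0,0],-1]
  ]
}}

```text
clock: 4.25
eef_pos: [493.1, 263.5, 228.6]
tcp_rot: [3.141, 0.0, -0.109]
contact_force: [1.8, -0.3, 0.6]
opening: -0.002
```

Run:
```python
from h import *
im=viewer.grab_frame('side')[150:220,240:340]; save(cv2.resize(im,None,fx=7,fy=7,interpolation=cv2.INTER_CUBIC),'s3')
rel((580,50,280),-0.045)
```

```text
t 4.3 pos [497.4 260.2 233.6] rot [-3.141 -0.007 -0.111] F [ 3.5 -2.6  4.3] open 0.0 
 shift [ 0.1056  0.1997 -0.0458] turn [-0.001 -0.007 -0.066] rows min 5.5
```

View pics/s3.png

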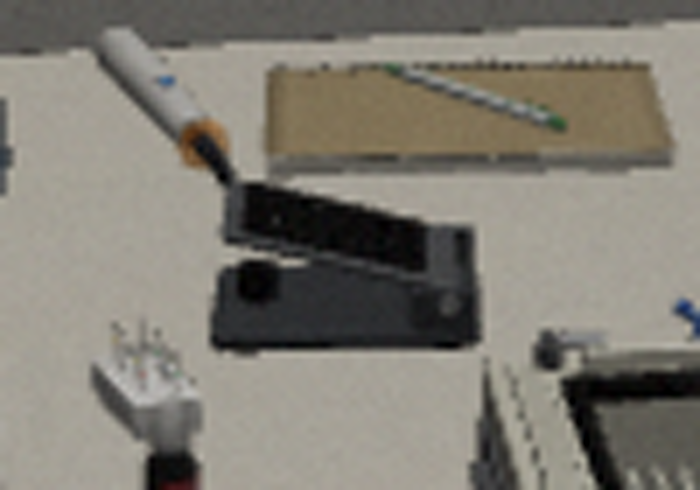

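The treadle has come up again, with its near end raised. Next, over the extractor.

Request:
{"api": "send_rows", "payload": {
  "plan": [
    [[0.021,0.036,-0.01],[0,0,0],-1],
    [[0.042,0.072,-0.02],[0,0,-0.03],-1],
    [[0.063,0.108,-0.03],[0,0,-0.06],-1],
    [[0.084,0.144,-0.04],[0,0,-0.066],-1],
    [[0.105,0.18,-0.046],[0,0,-0.066],-1]
  ]
}}

```text
clock: 4.72
eef_pos: [577.7, 79.8, 281.4]
tcp_rot: [-3.141, -0.011, -0.042]
contact_force: [1.0, 0.2, -0.3]
opening: 0.0
```

Request:
{"api": "send_rows", "payload": {
  "plan": [
    [[0,0.015,0],[0,0,0],-1],
    [[0,0.015,0],[0,0,0],-1],
    [[0,0.015,0],[0,0,0],-1],
    [[0,0.015,0],[0,0,0],-1],
    [[0,0.015,0],[0,0,0],-1]
  ]
}}

```text
clock: 5.13
eef_pos: [576.7, 66.0, 281.8]
tcp_rot: [-3.14, -0.012, -0.041]
contact_force: [0.6, 1.2, -0.2]
opening: -0.002
```

Run:
```python
from h import *
rel((580,50,280),-0.045)
c=cam('wrist');im=viewer.grab_frame('wrist'); save(im,'w4')
np.save('pics/w4cam.npy',c,allow_pickle=True)
for l in ['extractor','apron','seal']:
    for r in viewer.cut_out(l,'wrist')[:1]: print(l,r['p'],r['extent'])
save(cv2.resize(im[60:290,180:480],None,fx=2.6,fy=2.6,interpolation=cv2.INTER_CUBIC),'w4z')
```

```text
t 5.13 pos [576.7  66.  281.8] rot [-3.14  -0.012 -0.041] F [ 0.6  1.2 -0.2] open -0.0 
 shift [0.0039 0.0159 0.0018] turn [-0.001 -0.012  0.004] rows min 0.4
extractor 0.55 [255.9, 135.3, 206.9, 149.4]
apron 0.89 [360.4, 157.9, 59.3, 119.4]
seal 0.71 [283.7, 161.3, 82.8, 99.2]
```

View pics/w4z.png

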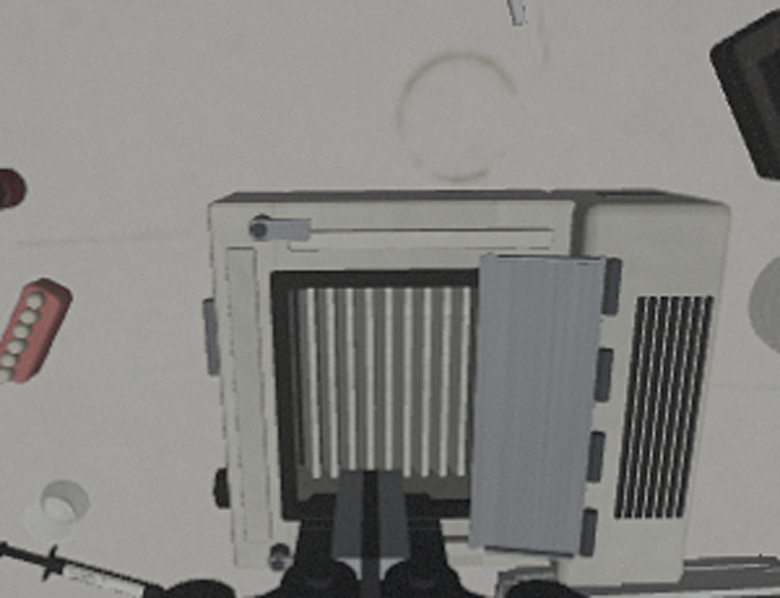

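The wrist view shows the extractor: kerb strip at zoom columns 230–272, seal frame (275–480, 270–520), apron free edge from (482,255) to (470,548), and body front corners (210,203) and (237,568). I'll fit a pose to these.

```bash
cat > fit.py <<'E'
from h import *
from scipy.optimize import least_squares
c=np.load('pics/w4cam.npy',allow_pickle=True).item()
def g(x,y): return (180+x/2.6-0.3,60+y/2.6-0.3)
obs={'apL':((8,73,84.5),g(482,255)),'apR':((8,-73,84.5),g(470,548)),'fL':((-115,95,70),g(210,203)),'fR':((-115,-95,70),g(237,568)),
'kL':((-94,None,75),g(257,247)),'kR':((-94,None,75),g(272,543)),'rail1':((None,74.5,79),g(310,246)),'rail2':((None,74.5,79),g(545,248))}
def res(p,pr=0):
    x,y,a=p;r=[]
    for k,(P,uv) in obs.items():
        w=ray(c,[uv],P[2])[0]; d=w[:2]-[x,y]; l=np.array([np.cos(a)*d[0]+np.sin(a)*d[1],-np.sin(a)*d[0]+np.cos(a)*d[1]])
        if pr: print(k,P,l.round(1))
        for i in (0,1):
            if P[i] is not None: r.append(l[i]-P[i])
    return r
s=least_squares(res,[615,20,-0.04],loss='soft_l1',f_scale=2)
print(s.x.round(3)); res(s.x,1)
x,y,a=s.x; H=np.array([x-31*np.cos(a),y-31*np.sin(a)]); print('home',H.round(1))
E
python3 fit.py
```

```text
[ 6.21891e+02  1.86290e+01 -3.90000e-02]
apL (8, 73, 84.5) [ 6.1 72.6]
apR (8, -73, 84.5) [  6.6 -74.3]
fL (-115, 95, 70) [-114.5   94.2]
fR (-115, -95, 70) [-113.4  -94.1]
kL (-94, None, 75) [-93.7  75.1]
kR (-94, None, 75) [-93.6 -76.2]
rail1 (None, 74.5, 79) [-69.6  76. ]
rail2 (None, 74.5, 79) [35.1 74.7]
home [590.9  19.8]
```

Extractor fit is within about 2 mm: home is about (590.9, 19.8, 72) with yaw -0.039. Now over to the screen.

```bash
python3 -c "
from h import *
rel((468,-272,220),0.32)"
```

```text
t 5.33 pos [576.8  65.8 281.3] rot [-3.141 -0.011 -0.041] F [-0.1  0.4  0.2] open 0.0 
 shift [-0.0955  0.342   0.0599] turn [ 0.001 -0.011 -0.361] rows min 8.6
```

Request:
{"api": "send_rows", "payload": {
  "plan": [
    [[-0.011,0.038,0.002],[0,0,-0.06],1],
    [[-0.022,0.076,0.005],[0,0,-0.12],1],
    [[-0.033,0.114,0.01],[0,0,-0.18],1],
    [[-0.044,0.152,0.02],[0,0,-0.24],1],
    [[-0.055,0.19,0.03],[0,0,-0.3],1]
  ]
}}

```text
clock: 5.75
eef_pos: [513.9, -122.7, 250.5]
tcp_rot: [3.139, -0.012, 0.264]
contact_force: [0.5, -0.7, 0.1]
opening: 0.709
```

```bash
python3 -c "
from h import *
rel((468,-272,220),0.32)"
```

```text
t 5.75 pos [ 513.9 -122.7  250.5] rot [ 3.139 -0.012  0.264] F [ 0.5 -0.7  0.1] open 0.71 
 shift [-0.0836  0.1321  0.0299] turn [ 0.003 -0.012 -0.056] rows min 3.8
```

Request:
{"api": "send_rows", "payload": {
  "plan": [
    [[-0.021,0.033,0.008],[0,0,-0.03],1],
    [[-0.042,0.066,0.015],[0,0,-0.055],1],
    [[-0.063,0.1,0.023],[0,0,-0.056],1],
    [[-0.0836,0.132,0.03],[0.003,-0.012,-0.056],1],
    [[-0.0836,0.132,0.03],[0.003,-0.012,-0.056],1]
  ]
}}

```text
clock: 6.17
eef_pos: [466.0, -276.5, 218.6]
tcp_rot: [3.141, 0.003, 0.317]
contact_force: [-0.7, 0.3, 0.2]
opening: 0.997
```

Run:
```python
from h import *
viewer.grab_frame('top')
rel((468,-272,220),0.32)
c=cam('wrist');im=viewer.grab_frame('wrist'); save(im,'w5')
np.save('pics/w5cam.npy',c,allow_pickle=True)
for l in ['screen','screen_pull']:
    for r in viewer.cut_out(l,'wrist')[:1]: print(l,r['p'],r['extent']); np.save('pics/w5_'+l,r['mask'])
save(cv2.resize(im[80:310,170:470],None,fx=2.6,fy=2.6,interpolation=cv2.INTER_CUBIC),'w5z')
```

```text
t 6.22 pos [ 466.8 -274.2  219. ] rot [-3.141e+00  2.000e-03  3.160e-01] F [-0.3  0.3 -0.5] open 1.0 
 shift [ 0.0018 -0.0017 -0.001 ] turn [-0.001  0.002 -0.004] rows min 0.1
screen 0.93 [278.1, 137.5, 97.4, 107.9]
screen_pull 0.61 [274.5, 134.7, 102.7, 111.5]
```

View pics/w5z.png

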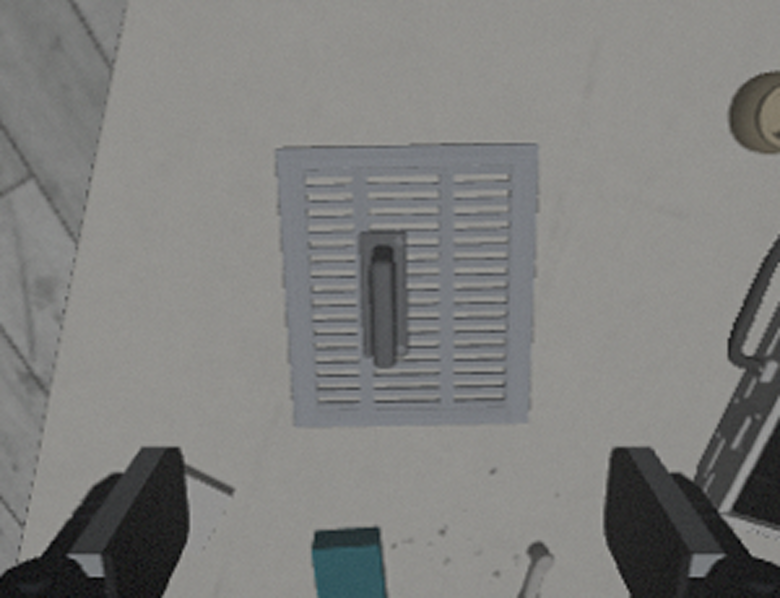

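The wrist view shows the sheet's corners at zoom (276,148), (537,145), (528,422) and (295,426). The pull's top face is centred at about (384,314), on the front side as expected.

Run:
```python
from h import *
c=np.load('pics/w5cam.npy',allow_pickle=True).item()
g=lambda x,y:(170+x/2.6-0.3,80+y/2.6-0.3)
P=ray(c,[g(276,148),g(537,145),g(528,422),g(295,426)],4)
print(P.round(1)); C=P.mean(0); print('C',C.round(1))
x=(P[1]+P[2]-P[0]-P[3])/2; y=(P[0]+P[1]-P[2]-P[3])/2; print(np.linalg.norm(x),np.linalg.norm(y),np.arctan2(x[1],x[0]),np.arctan2(-y[0],y[1]))
a=np.arctan2(-y[0],y[1]); print('pull pred',C[:2]-12*np.array([np.cos(a),np.sin(a)]))
T=ray(c,[g(383,262),g(385,365)],38);print(T.round(1),T.mean(0).round(1),np.arctan2(-(T[0]-T[1])[0],(T[0]-T[1])[1]))
p=T.mean(0)
rel((468,-291,110),0.32); rel((468,-291,30),0.32)
```

```text
[[ 401.1 -244.6    4. ]
 [ 512.9 -206.6    4. ]
 [ 559.1 -336.7    4. ]
 [ 446.9 -375.7    4. ]]
C [ 480.  -290.9    4. ]
118.417197298262 138.4771661070182 0.3311465839187669 0.3383756900249535
pull pred [ 468.68923831 -294.87492765]
[[ 461.4 -271.9   38. ]
 [ 476.6 -316.5   38. ]] [ 469.  -294.2   38. ] 0.3291990020321405
t 6.37 pos [ 468.3 -271.2  219.9] rot [-3.141  0.     0.32 ] F [ 0.1  0.7 -0.1] open 1.0 
 shift [-0.0065  0.0188  0.1099] turn [-0.  0. -0.] rows min 2.7
t 6.37 pos [ 468.3 -271.2  219.9] rot [-3.141  0.     0.32 ] F [ 0.1  0.7 -0.1] open 1.0 
 shift [-0.0065  0.0188  0.1899] turn [-0.  0. -0.] rows min 4.6
```

Request:
{"api": "send_rows", "payload": {
  "plan": [
    [[-0.004,0.012,0.04],[0,0,-0.013],1],
    [[-0.0067,0.0223,0.08],[0,0,-0.013],1],
    [[-0.0067,0.0223,0.115],[0,0,-0.013],1],
    [[-0.0067,0.0223,0.14],[0,0,-0.013],1],
    [[-0.0067,0.0223,0.15],[0,0,-0.013],1]
  ]
}}

```text
clock: 6.78
eef_pos: [467.8, -291.9, 66.7]
tcp_rot: [-3.137, 0.003, 0.335]
contact_force: [-0.5, 1.1, 1.0]
opening: 1.006
```

Run:
```python
from h import *
rel((469,-294.5,33),0.333)
c=cam('wrist');im=viewer.grab_frame('wrist'); save(im,'w6')
```

```text
t 6.78 pos [ 467.8 -291.9   66.7] rot [-3.137e+00  3.000e-03  3.350e-01] F [-0.5  1.1  1. ] open 1.01 
 shift [0.0004 0.003  0.0337] turn [-0.004  0.003  0.002] rows min 0.8
```

View pics/w6.png

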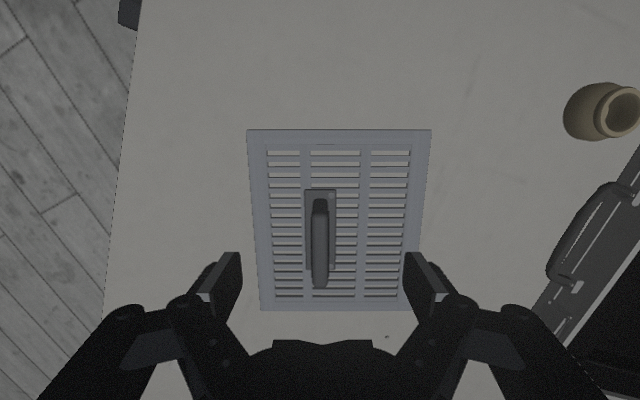

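The pull, at (320,240), is centred between the jaws. Descend and close.

Request:
{"api": "send_rows", "payload": {
  "plan": [
    [[0.0004,0.003,0.015],[-0.004,0.003,0],1],
    [[0.0004,0.003,0.025],[-0.004,0.003,0],1],
    [[0.0004,0.003,0.0335],[-0.004,0.003,0],0.6],
    [[0.0004,0.003,0.0335],[-0.004,0.003,0],0.0],
    [[0.0004,0.003,0.0335],[-0.004,0.003,0],-0.4]
  ],
  "squeeze": 30
}}

```text
clock: 7.25
eef_pos: [469.3, -294.4, 33.7]
tcp_rot: [-3.141, 0.0, 0.335]
contact_force: [0.3, -0.2, 0.6]
opening: 0.604
```

Request:
{"api": "send_rows", "payload": {
  "plan": [
    [[0,0,0],[0,0,0],-1],
    [[0,0,0],[0,0,0],-1],
    [[0,0,0],[0,0,0],-1],
    [[0,0,0],[0,0,0],-1],
    [[0,0,0],[0,0,0],-1]
  ],
  "squeeze": 70
}}

```text
clock: 7.67
eef_pos: [469.6, -294.7, 34.6]
tcp_rot: [3.141, -0.001, 0.335]
contact_force: [-1.0, 0.3, 6.6]
opening: 0.102
```

Run:
```python
from h import *
rel((469,-294.5,33),0.333)
im=viewer.grab_frame('wrist'); save(im,'w7')
```

```text
t 7.67 pos [ 469.6 -294.7   34.6] rot [ 3.141e+00 -1.000e-03  3.350e-01] F [-1.   0.3  6.6] open 0.1 
 shift [-0.0005 -0.0004  0.0016] turn [ 0.001 -0.001  0.002] rows min 0.0
```

View pics/w7.png

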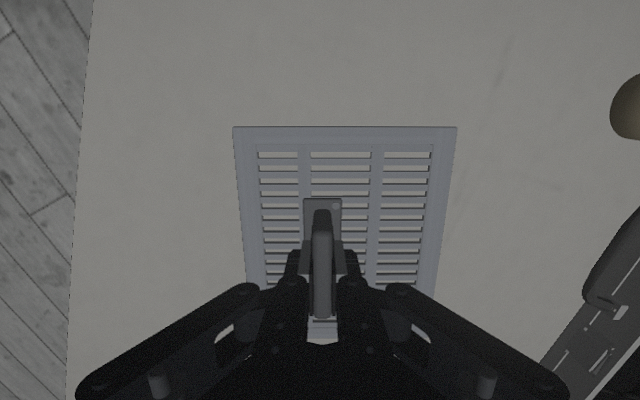

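Gripped, with opening 0.10 (about 9 mm). Lift.

Request:
{"api": "send_rows", "payload": {
  "plan": [
    [[0,0,-0.01],[0,0,0],-1],
    [[0,0,-0.03],[0,0,0],-1],
    [[0,0,-0.06],[0,0,0],-1],
    [[0,0,-0.09],[0,0,0],-1],
    [[0,0,-0.12],[0,0,0],-1]
  ]
}}

```text
clock: 8.13
eef_pos: [469.2, -294.5, 156.5]
tcp_rot: [3.141, -0.0, 0.335]
contact_force: [1.5, -1.4, -0.7]
opening: 0.101
```

Run:
```python
from h import *
rel((504,23.2,150),-0.039)
im=viewer.grab_frame('side'); save(im[130:380,180:500].repeat(2,0).repeat(2,1),'s8')
```

```text
t 8.13 pos [ 469.2 -294.5  156.5] rot [ 3.141 -0.     0.335] F [ 1.5 -1.4 -0.7] open 0.1 
 shift [ 0.1374 -0.2886  0.0064] turn [ 0.    -0.     0.374] rows min 7.7
```

View pics/s8.png

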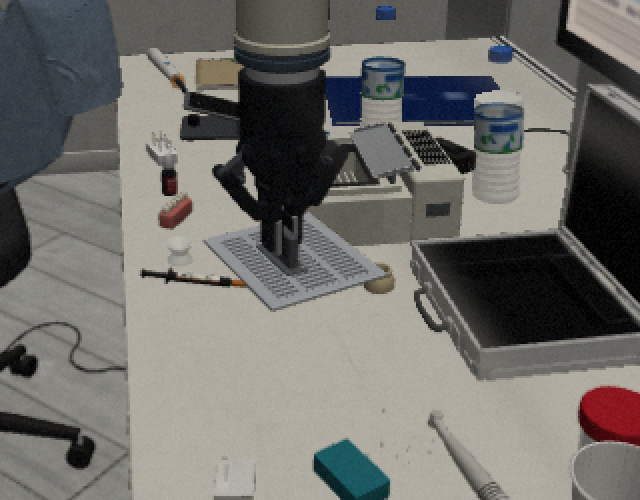

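The side view shows the screen held and level. Transfer toward the front of the extractor.

Request:
{"api": "send_rows", "payload": {
  "plan": [
    [[0.017,-0.033,0],[0,0,0.05],-1],
    [[0.034,-0.068,0],[0,0,0.1],-1],
    [[0.05,-0.102,0],[0,0,0.15],-1],
    [[0.067,-0.137,0],[0,0,0.2],-1],
    [[0.083,-0.171,0],[0,0,0.25],-1]
  ]
}}

```text
clock: 8.6
eef_pos: [493.8, -105.8, 162.3]
tcp_rot: [3.136, -0.008, 0.082]
contact_force: [-0.0, 0.4, -1.7]
opening: 0.101
```

Run:
```python
from h import *
rel((504,23.2,135),-0.039)
```

```text
t 8.6 pos [ 493.8 -105.8  162.3] rot [ 3.136 -0.008  0.082] F [-0.   0.4 -1.7] open 0.1 
 shift [ 0.0205 -0.1279  0.0268] turn [ 0.005 -0.008  0.121] rows min 3.2
```

Request:
{"api": "send_rows", "payload": {
  "plan": [
    [[0.005,-0.03,0.0],[0,0,0.04],-1],
    [[0.01,-0.06,0.005],[0.003,-0.005,0.08],-1],
    [[0.015,-0.09,0.012],[0.005,-0.008,0.121],-1],
    [[0.0205,-0.115,0.02],[0.005,-0.008,0.121],-1],
    [[0.0205,-0.128,0.0268],[0.005,-0.008,0.121],-1]
  ]
}}

```text
clock: 9.02
eef_pos: [504.6, 25.9, 135.4]
tcp_rot: [-3.141, -0.001, -0.038]
contact_force: [-0.6, -0.1, -1.6]
opening: 0.101
```

Request:
{"api": "send_rows", "payload": {
  "plan": [
    [[0,-0.001,0],[0,0,0],-1],
    [[0,-0.001,0],[0,0,0],-1],
    [[0,-0.001,0],[0,0,0],-1],
    [[0,-0.001,0],[0,0,0],-1],
    [[0,-0.001,0],[0,0,0],-1]
  ]
}}

```text
clock: 9.43
eef_pos: [504.9, 26.0, 135.9]
tcp_rot: [-3.141, -0.002, -0.039]
contact_force: [-0.3, -0.4, -1.3]
opening: 0.105
```

Run:
```python
from h import *
rel((504,23.2,112),-0.039)
c=cam('wrist');im=viewer.grab_frame('wrist'); save(im,'w9'); np.save('pics/w9cam.npy',c,allow_pickle=True)
im=viewer.grab_frame('side'); save(cv2.resize(im[150:300,220:460],None,fx=3,fy=3,interpolation=cv2.INTER_CUBIC),'s9')
```

```text
t 9.43 pos [504.9  26.  135.9] rot [-3.141e+00 -2.000e-03 -3.900e-02] F [-0.3 -0.4 -1.3] open 0.1 
 shift [-0.0008  0.0028  0.0239] turn [-0.001 -0.002 -0.   ] rows min 0.6
```

View pics/w9.png

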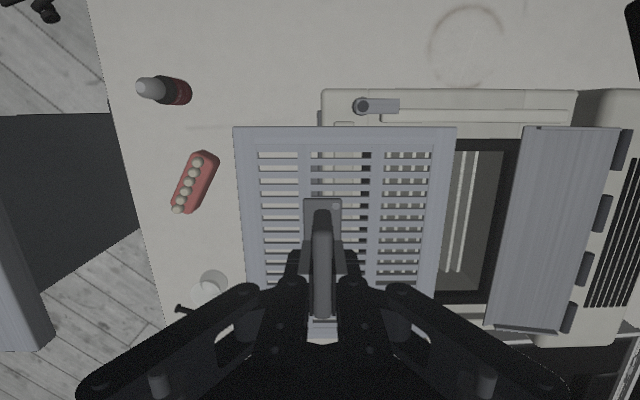

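View pics/s9.png

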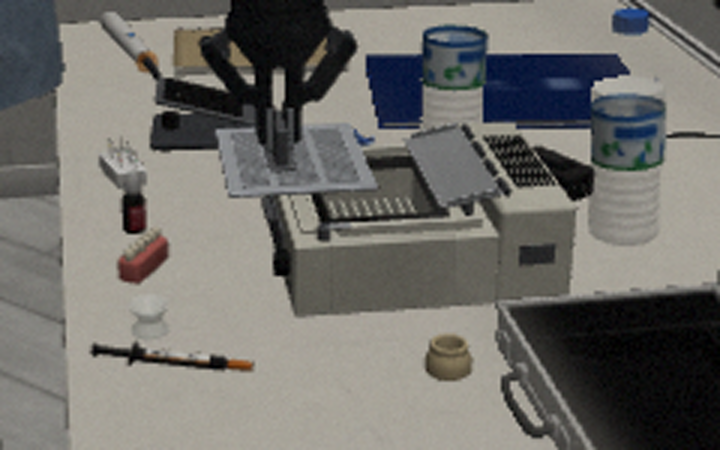

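The sheet's far corners are at (234,127) and (456,127), and the apron edge runs from (523,127) to (487,326). I'll measure the sheet in the hand relative to the extractor in this same picture.

Run:
```python
from h import *
im=cv2.imread('pics/w9.png')
cv2.imwrite('pics/w9z.png',cv2.resize(im[80:200,220:620],None,fx=2,fy=2,interpolation=cv2.INTER_CUBIC))
c=np.load('pics/w9cam.npy',allow_pickle=True).item()
E=np.array([621.9,18.6]);a=-0.039;R=np.array([[np.cos(a),np.sin(a)],[-np.sin(a),np.cos(a)]])
H=E+R.T@np.array([-31,0])
def loc(uv,z): return (R@(ray(c,[uv],z)[0,:2]-H)).round(1)
print('sheet corners',loc((234,127),105.3),loc((456,127),105.3))
print('right edge low',loc((441,284),105.3),'left low',loc((247,283),105.3))
print('apron',loc((523,127),84.5),loc((487,326),84.5),'hump')
print('TCP',R@(np.array([504.9,26.])-H))
print('rail inner',loc((380,122),79),loc((500,122),79))
```

```text
sheet corners [-130.9   72.8] [-13.7  72.8]
right edge low [ -9.2 -23.6] left low [-131.9  -22.3]
apron [37.4 72.1] [ 42.4 -76.2] hump
TCP [-86.19955962   2.83252965]
rail inner [-48.9  74.3] [26.  74.7]
```

View pics/w9z.png

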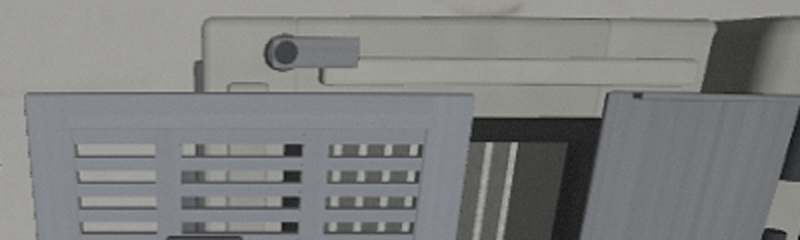

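Request:
{"api": "send_rows", "payload": {
  "plan": [
    [[0,0.003,0.008],[0,0,0],-1],
    [[0,0.003,0.016],[0,0,0],-1],
    [[0,0.003,0.022],[0,0,0],-1],
    [[0,0.003,0.0245],[0,0,0],-1],
    [[0,0.003,0.025],[0,0,0],-1]
  ]
}}

```text
clock: 9.95
eef_pos: [504.1, 23.0, 109.8]
tcp_rot: [-3.141, -0.0, -0.04]
contact_force: [0.1, -0.1, -0.9]
opening: 0.101
```

Request:
{"api": "send_rows", "payload": {
  "plan": [
    [[0,0,0.0005],[0,0,0],-1],
    [[0,0,0.001],[0,0,0],-1],
    [[0,0,0.0015],[0,0,0],-1],
    [[0,0,0.0015],[0,0,0],-1],
    [[0,0,0.0015],[0,0,0],-1]
  ]
}}

```text
clock: 10.37
eef_pos: [504.3, 23.1, 109.6]
tcp_rot: [-3.141, -0.0, -0.039]
contact_force: [-6.4, -0.9, 16.7]
opening: 0.099
```

Contact at TCP z of about 109.7 confirms the sheet's height in the hand: underside 75 mm, level with the kerb. Raise 2.3 mm and slide in.

Request:
{"api": "send_rows", "payload": {
  "plan": [
    [[0,0,-0.0015],[0,0,0],-1],
    [[0,0,-0.0025],[0,0,0],-1],
    [[0,0,-0.0025],[0,0,0],-1],
    [[0,0,-0.0025],[0,0,0],-1],
    [[0,0,-0.0025],[0,0,0],-1]
  ]
}}

```text
clock: 10.78
eef_pos: [504.2, 23.1, 111.8]
tcp_rot: [-3.141, -0.0, -0.039]
contact_force: [0.5, 0.7, -1.9]
opening: 0.103
```

Run:
```python
from h import *
rel((578.9,20.0,112),-0.039)
c=cam('wrist');im=viewer.grab_frame('wrist'); save(cv2.resize(im[80:340,220:620],None,fx=2,fy=2,interpolation=cv2.INTER_CUBIC),'w10')
im=viewer.grab_frame('side'); save(cv2.resize(im[180:250,280:430],None,fx=5,fy=5,interpolation=cv2.INTER_CUBIC),'s10')
```

```text
t 10.78 pos [504.2  23.1 111.8] rot [-3.141 -0.    -0.039] F [ 0.5  0.7 -1.9] open 0.1 
 shift [ 0.0748  0.0002 -0.0002] turn [-0.001 -0.    -0.   ] rows min 1.8
```

View pics/w10.png

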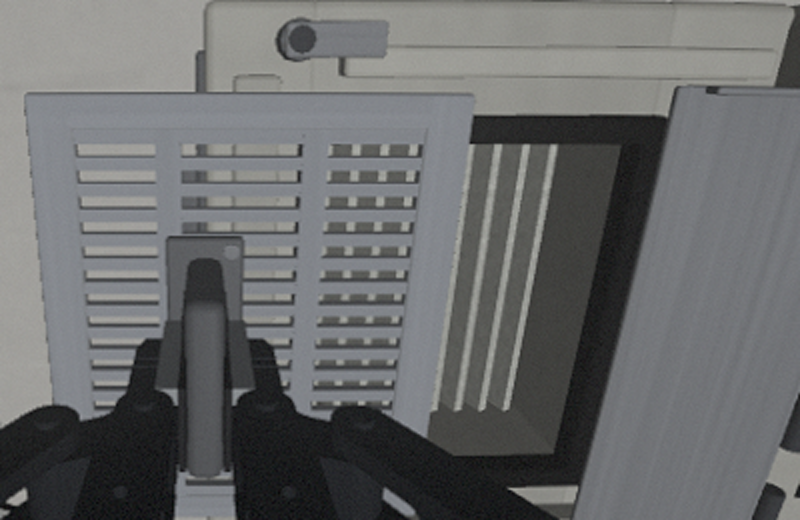

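View pics/s10.png

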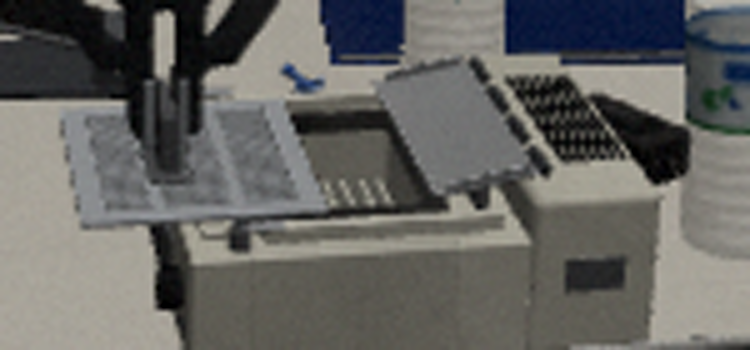

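The sheet is parallel to the rail and its rear edge is clear of the apron. Slide 48 mm toward the apron.

Request:
{"api": "send_rows", "payload": {
  "plan": [
    [[0.012,0,0],[0,0,0],-1],
    [[0.026,0,0],[0,0,0],-1],
    [[0.04,0,0],[0,0,0],-1],
    [[0.048,0,0],[0,0,0],-1],
    [[0.048,0,0],[0,0,0],-1]
  ]
}}

```text
clock: 11.3
eef_pos: [553.8, 21.2, 111.8]
tcp_rot: [-3.141, -0.001, -0.039]
contact_force: [1.2, 0.6, -1.0]
opening: 0.1
```

Run:
```python
from h import *
rel((578.9,20.0,112),-0.039)
c=cam('wrist');im=viewer.grab_frame('wrist'); save(cv2.resize(im[80:340,220:620],None,fx=2,fy=2,interpolation=cv2.INTER_CUBIC),'w11')
im=viewer.grab_frame('side'); save(cv2.resize(im[180:250,280:430],None,fx=5,fy=5,interpolation=cv2.INTER_CUBIC),'s11')
```

```text
t 11.3 pos [553.8  21.2 111.8] rot [-3.141e+00 -1.000e-03 -3.900e-02] F [ 1.2  0.6 -1. ] open 0.1 
 shift [ 0.0252  0.0002 -0.0001] turn [-0.001 -0.001 -0.   ] rows min 0.6
```

View pics/w11.png

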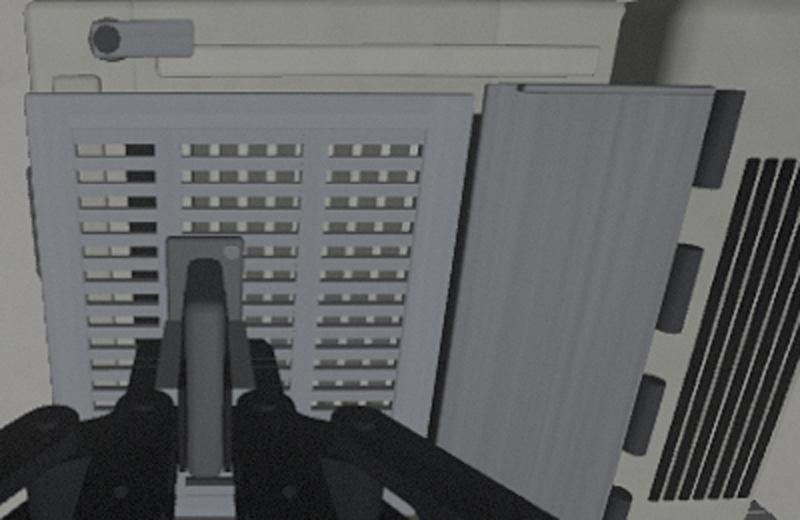

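View pics/s11.png

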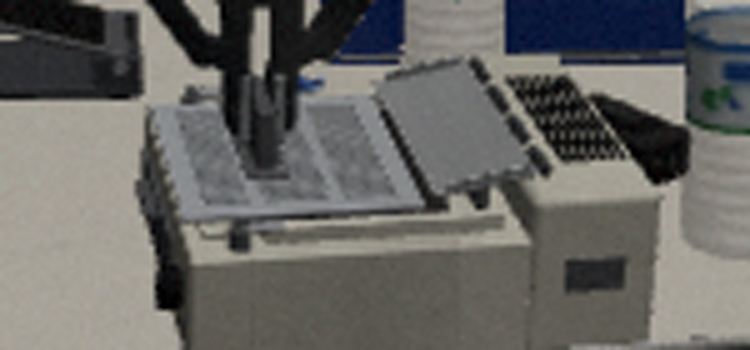

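The sheet's rear edge is just before the apron edge, with a small even gap. Tuck under: first 12 mm.

Request:
{"api": "send_rows", "payload": {
  "plan": [
    [[0.003,0,0],[0,0,0],-1],
    [[0.006,0,0],[0,0,0],-1],
    [[0.009,0,0],[0,0,0],-1],
    [[0.012,0,0],[0,0,0],-1],
    [[0.012,0,0],[0,0,0],-1]
  ]
}}

```text
clock: 11.82
eef_pos: [564.2, 20.7, 111.6]
tcp_rot: [-3.141, 0.0, -0.039]
contact_force: [0.1, 0.5, -1.7]
opening: 0.105
```

Run:
```python
from h import *
rel((578.9,20.0,112),-0.039)
c=cam('wrist');im=viewer.grab_frame('wrist'); save(cv2.resize(im[80:340,220:620],None,fx=2,fy=2,interpolation=cv2.INTER_CUBIC),'w12')
```

```text
t 11.82 pos [564.2  20.7 111.6] rot [-3.141  0.    -0.039] F [ 0.1  0.5 -1.7] open 0.1 
 shift [ 0.0147  0.0002 -0.0004] turn [-0.001  0.    -0.   ] rows min 0.4
```

View pics/w12.png

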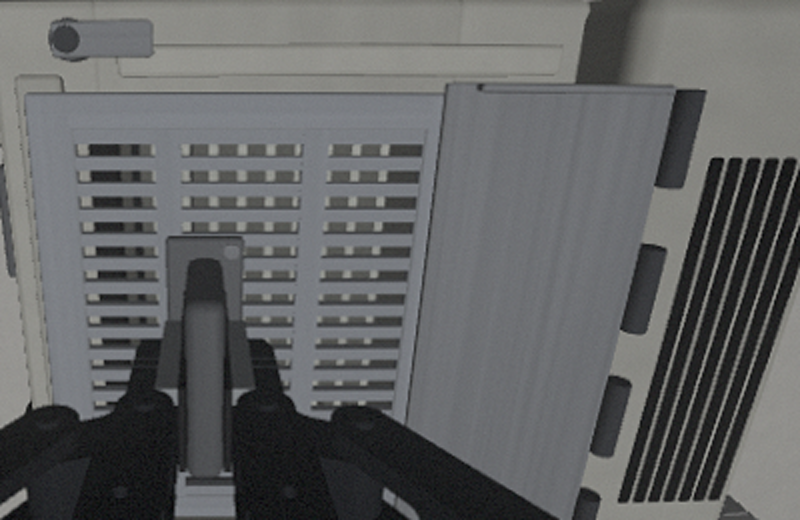

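Rear edge is under the apron, no contact force and the apron undisturbed. Slide the last 14.5 mm.

Request:
{"api": "send_rows", "payload": {
  "plan": [
    [[0.004,0,0],[0,0,0],-1],
    [[0.008,0,0],[0,0,0],-1],
    [[0.012,0,0],[0,0,0],-1],
    [[0.0145,0,0],[0,0,0],-1],
    [[0.0145,0,0],[0,0,0],-1]
  ]
}}

```text
clock: 12.28
eef_pos: [578.9, 20.1, 111.5]
tcp_rot: [-3.141, 0.001, -0.039]
contact_force: [-0.5, -0.0, -1.8]
opening: 0.101
```

Run:
```python
from h import *
rel((578.9,20.0,112),-0.039)
c=cam('wrist');im=viewer.grab_frame('wrist'); save(cv2.resize(im[80:340,170:570],None,fx=2,fy=2,interpolation=cv2.INTER_CUBIC),'w13'); np.save('pics/w13cam.npy',c,allow_pickle=True)
```

```text
t 12.28 pos [578.9  20.1 111.5] rot [-3.141e+00  1.000e-03 -3.900e-02] F [-0.5 -0.  -1.8] open 0.1 
 shift [ 0.0001  0.0001 -0.0005] turn [-0.001  0.001 -0.   ] rows min 0.0
```

View pics/w13.png

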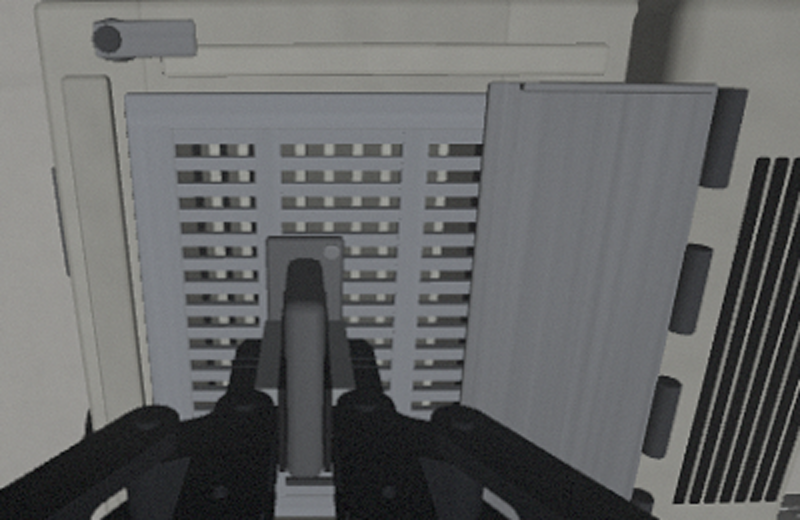

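Run:
```python
from h import *
c=np.load('pics/w13cam.npy',allow_pickle=True).item()
E=np.array([621.9,18.6]);a=-0.039;R=np.array([[np.cos(a),np.sin(a)],[-np.sin(a),np.cos(a)]])
H=E+R.T@np.array([-31,0])
def loc(x,y,z): return (R@(ray(c,[(170+x/2-.3,80+y/2-.3)],z)[0,:2]-H)).round(1)
print('kerb',loc(109,82,75),loc(140,405,75)); print('sheet',loc(126,95,81),loc(153,405,81)); print('rail',loc(200,75,79),loc(600,75,79)); print('apron',loc(488,84,84.5),loc(463,406,84.5))
```

```text
kerb [-63.8  72.9] [-64.5 -28.8]
sheet [-57.6  69.7] [-58.4 -24.8]
rail [-38.1  74.6] [67.7 74.9]
apron [36.3 72.6] [ 38.  -22.8]
```

Measured against the kerb (gap 6 mm instead of 3), the sheet sits about 2.5 mm too far in. Back off 2.3 mm and start pressing down.

Request:
{"api": "send_rows", "payload": {
  "plan": [
    [[-0.0023,0,0],[0,0,0],-1],
    [[-0.0023,0,0],[0,0,0],-1],
    [[-0.0023,0,0.0015],[0,0,0],-1],
    [[-0.0023,0,0.003],[0,0,0],-1],
    [[-0.0023,0,0.004],[0,0,0],-1]
  ],
  "squeeze": 90
}}

```text
clock: 12.75
eef_pos: [576.1, 20.3, 107.6]
tcp_rot: [-3.141, 0.001, -0.039]
contact_force: [-2.7, 0.2, 5.3]
opening: 0.1
```

Request:
{"api": "send_rows", "payload": {
  "plan": [
    [[0,0,0.001],[0,0,0],-1],
    [[0,0,0.002],[0,0,0],-1],
    [[0,0,0.003],[0,0,0],-1],
    [[0,0,0.0035],[0,0,0],-1],
    [[0,0,0.0035],[0,0,0],-1]
  ]
}}

```text
clock: 13.17
eef_pos: [576.1, 20.3, 104.7]
tcp_rot: [-3.141, 0.001, -0.039]
contact_force: [-5.1, 0.0, 9.2]
opening: 0.097
```

Request:
{"api": "send_rows", "payload": {
  "plan": [
    [[0,0,0.001],[0,0,0],-1],
    [[0,0,0.0018],[0,0,0],-1],
    [[0,0,0.0018],[0,0,0],-1],
    [[0,0,0.0018],[0,0,0],-1],
    [[0,0,0.0018],[0,0,0],-1]
  ]
}}

```text
clock: 13.58
eef_pos: [576.2, 20.3, 104.7]
tcp_rot: [-3.141, 0.001, -0.039]
contact_force: [-7.7, -0.3, 20.8]
opening: 0.098
```

Run:
```python
from h import *
c=cam('wrist');im=viewer.grab_frame('wrist'); save(cv2.resize(im[80:340,170:570],None,fx=2,fy=2,interpolation=cv2.INTER_CUBIC),'w14'); np.save('pics/w14cam.npy',c,allow_pickle=True)
im=viewer.grab_frame('side'); save(cv2.resize(im[150:250,240:430],None,fx=4,fy=4,interpolation=cv2.INTER_CUBIC),'s14')
s=status.sense();print(s['clock'],s['eef_pos'],s['tcp_rot'],s['contact_force'])
```

```text
13.6833 [576.16466835  20.25654433 104.6959878 ] [-3.14085860e+00  5.86103911e-04 -3.93691618e-02] [-7.80558656 -0.42773934 20.8128964 ]
```

View pics/w14.png

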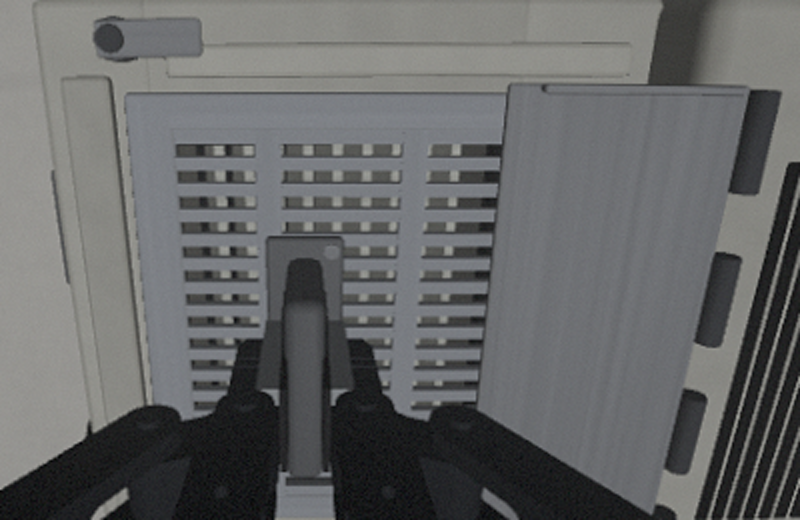

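View pics/s14.png

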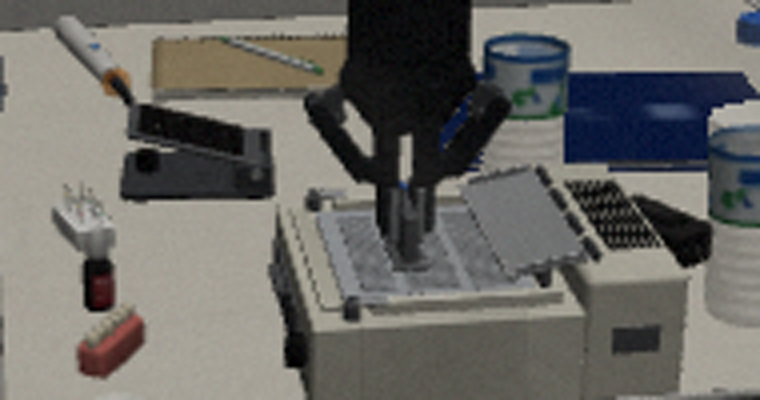

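Run:
```python
from h import *
c=np.load('pics/w14cam.npy',allow_pickle=True).item()
E=np.array([621.9,18.6]);a=-0.039;R=np.array([[np.cos(a),np.sin(a)],[-np.sin(a),np.cos(a)]])
H=E+R.T@np.array([-31,0])
def loc(x,y,z): return (R@(ray(c,[(170+x/2-.3,80+y/2-.3)],z)[0,:2]-H)).round(1)
print('kerb',loc(110,82,75),loc(143,405,75)); print('sheet',loc(126,95,74),loc(153,405,74)); print('rail',loc(200,75,79),loc(600,75,79)); print('apron',loc(509,84,84.5),loc(478,406,84.5))
```

```text
kerb [-63.9  73.1] [-63.9 -24.2]
sheet [-60.3  69.8] [-61.1 -24.8]
rail [-39.6  74.9] [61.6 75.1]
apron [36.6 72.9] [ 37.6 -18.2]
```

Gap to the kerb is about 3 mm, the y offset is under 1 mm and the sheet is square. It went down the full 5 mm and the push is steady at about 21 N. Handing in.

Run:
```python
from h import *
print(job.sign_off())
s=status.sense();print(s['clock'],s['eef_pos'],s['contact_force'],s['opening'])
```

```text
the job is handed in; nothing more can be done
None
the job is handed in; nothing more can be done
```

The extractor's treadle was pressed and released, the intake screen is refitted, and the arm is still holding it pressed down. I handed the job in at about 13.7 s of the 54 s allowed.

- **Treadle:** I pressed it onto its stop at about 28 N for more than 0.2 s and let it up. The side picture shows it raised again.
- **Screen:** I picked it up by the pull and found its height by touching the kerb. I then slid it under the apron with about 3 mm to spare above it and no contact force. It ended about 2.5 mm too far in, so I backed it off 2.3 mm before pressing it down.
- **Seating:** The last picture puts the screen about 0–1 mm off home in x and y and square to the rails. It went down the full 5 mm of the seal's travel and the push is steady at about 21 N.
- **Apron and other things:** The pictures show the apron resting normally. The bystanders visible in the last side view show no change, but I did not measure them again.

**Disagreements:**
- The arm's own position put the screen about 2 mm further forward than the pictures did. I went by the gap to the kerb.
- A sideways force of about -8 N shows alongside the downward push. Earlier presses showed the same proportion, so I took it as harmless.

The sign-off gave no verdict, and I could not read the arm's state afterwards.

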